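Weigh the seed tin from behind the bottles

TASK

Move the three bottles out of the black caddy and stand them all on the empty spare tray; then fetch the seed tin from behind where they stood and set it flat in the middle of the scale's pan. Then put each bottle back, standing, in the same pocket of the caddy that it came from, leaving the tin on the scale. Let no bottle or the tin tip over, and do not disturb the thermometer, the cell tray or the peg board.

Things in the scene. Friction and masses are not known exactly. Their poses are not given: they have to be found in the camera images.
- caddy: Fixed black plastic caddy, 144 (x) x 226 (y) mm, all its walls 4 mm thick and reaching 14 mm above the bench, its floor 4 mm above the bench. Origin: centre of its underside. Front half (towards its own -x): three square pockets, 70 x 70 mm inside, centred at x = -33 mm and y = -74, 0 and +74 mm. Rear half: one long trough, 62 mm (x) x 218 mm (y) inside, centred at x = +37 mm. Stands in the middle of the bench, turned up to 0.25 rad.
- wide_bottle: Loose white plastic bottle, the wide round one: body diameter 54 mm with straight sides up to 108 mm, grey cap 36 mm across, 135 mm high in all, about 0.3 kg. Origin: centre of its underside; z up along the bottle. Starts in some pocket of the caddy.
- square_bottle: Loose white plastic bottle with a square body 48 x 48 mm, straight sides up to 112 mm, grey cap 28 mm across, 135 mm high in all, about 0.3 kg. Origin: centre of its underside; x and y square to its sides. Starts in some pocket of the caddy, within 0.1 rad of square to it.
- slim_bottle: Loose white plastic bottle, the slim round one: body diameter 40 mm with straight sides up to 112 mm, grey cap 18 mm across, 135 mm high in all, about 0.18 kg. Origin: centre of its underside. Starts in some pocket of the caddy.
- seed_tin: Loose closed steel seed tin with a plain paper label on top: 54 mm (x) x 120 mm (y) x 50 mm high, about 0.3 kg. Origin: centre of its underside. Starts in the caddy's trough, its long side along the trough. With the bottles in place there is no room for a finger between the tin and them.
- spare_tray: Fixed empty black shallow tray at one side of the caddy (left or right), 280 (x) x 112 (y) mm outside, walls 4 mm thick and 14 mm high, floor 4 mm above the bench. Origin: centre of its underside; its long way is its x. The side area for the bottles.
- scale: Fixed grey bench scale at the other side of the caddy: housing 22 mm high, 205 mm (x, from -132 to +73 mm) x 150 mm (y), with a square aluminium pan 130 x 130 mm whose top is 28 mm above the bench. Origin: on the bench below the centre of the pan. The display lies towards its -x.
- thermometer: Bystander: loose upright wooden thermometer, foot 50 x 75 mm, 182 mm high, off to the left. Origin: centre of its underside.
- cell_tray: Bystander: loose empty black seedling tray with six cells, 180 x 120 x 45 mm, off to the right. Origin: centre of its underside.
- peg_board: Bystander: loose wooden sowing board with upright metal pegs, 90 x 160 mm, 32 mm high, beyond the caddy. Origin: centre of its underside.

How it is judged:
By the outcome, as a careful person would: the job done as asked, in the order asked, and still so for the second after the job is handed in, with the robot touching nothing.
It also fails if it takes over 144 s, if anything falls off the work surface, if the arm or the gripper's body presses on something with over 40 N, if the wrist force passes 120 N, or if a joint passes its speed limit or range.

ROBOT

A 6-joint arm with a two-finger parallel gripper is mounted at the origin on the work surface. World frame = base frame: x ahead of the robot, y to its left, z up, the work surface at z = 0. Lengths are in m, angles in degrees, forces in N, time in s.
With the tool pointing down it reaches from about 0.4 to 0.825 m from the base axis. Payload 7 kg.
Tool frame: the origin (TCP) lies midway between the tips of the shut fingers; the grasp point (between the pads) lies 19 mm behind it; z points along the fingers, y is the line along which they close (so a half turn about z gives the same grasp; the last joint's range is limited). The gripper opens to 88 mm and grips with 3 to 60 N. Pads are 19 mm wide; open, the fingers measure 130 mm over their backs; the gripper's body (78 mm by 193 mm) begins 47 mm behind the grasp point.
Start: joints at [-53.222, 20.546, 0.682, 0, -70.136, -16.507], TCP at [0.234, -0.633, 0.227] pointing down, gripper open.
Joint ranges: [-176.03, 176.03], [-82.01, 121.73], [-58.28, 71.71], [-173.87, 95.51], [-174.79, -0.11], [-173.66, 173.66]. Speed limits (degrees/s): [136.94, 136.94, 172.46, 180, 180, 180].

INTERFACE

Orientations are given as a 3x3 rotation matrix whose columns are the frame's x, y, z axes.
In Python, from rig import robot gives the robot as it stands. Calls block until the motion is done:
- robot.goto(position, orientation): joint-space move of the TCP to a pose.
- robot.servo_line(position, ori=None, speed=0.15): straight line of the TCP; ori=None keeps the orientation; speed is the mean speed in m/s.
- robot.movej(angles): joint-space move.
- robot.move_gripper(opening): opening from 0.0 (shut) to 1.0 (fully open); the grip force is fixed at half the most; returns when the fingers have stopped.
- robot.dwell(seconds).
- robot.ik(position, orientation): joint angles nearest the present ones, or None.
- robot.grab_frame(name): name is "side" or "top" or "wrist"; returns (picture, depth): 420x560x3 uint8, red, green, blue; 420x560 float32, m along the optical axis (not along the pixel's ray), 0 where there is no reading.
- robot.camera_info(name): a dict with "vfov" (degrees; the focal length in pixels is half the picture's height over the tangent of half this angle, whatever the lens; pixels are square), "cx", "cy" (the principal point, pixels), "view" (4x4, takes a point from world to camera coordinates); the wrist camera has in their place "T_tool_cam" (4x4, takes a point from camera to tool coordinates, whose origin is the TCP and whose axes are the flange's). Camera axes: x right, y down, z forward; pixel columns grow to the right and rows downward; lengths in m; the calibration is good to about 2 mm. A picture is of the moment at which its call begins: read the wrist's pose just before it. camera_info takes no time and is no camera call.
A pose or a line that the arm cannot do raises robot.Unreachable and nothing moves.
- robot.job_done(): hands the job in; it is judged then, once.
Readings, each from a call of its own:
- robot.read_t(): time.
- robot.read_qpos(): joint angles.
- robot.read_qvel(): joint speeds.
- robot.read_effort(): joint torques, N m.
- robot.read_position(): TCP position.
- robot.read_tcp_rot(): TCP orientation.
- robot.read_force(): force on the tool from outside, world axes, zero at the start.
- robot.read_ft_torque(): the same for the moment, N m.
- robot.read_grip_width(): opening from 0.0 (shut) to 1.0 (fully open).
- robot.read_finger_force(): force on a finger pad.
Only numpy, scipy, OpenCV 4.12 (cv2) and the standard library are available. Lean on these libraries where they do the work, as an engineer would, in place of code of your own. Each camera call takes 0.05 s, during which the arm holds its last target. There are 200 camera calls.

## Working session

There is one attempt and no reset: what is moved stays moved. The work goes in short steps, each a Python script; the robot and the scene stay as the last script left them, time stands still between calls to the robot, and variables do not carry over. Pictures are saved under pics/ and viewed, at most 14 in all, crops included, and the job is handed in when it is done.

```bash
mkdir -p pics; ls; cat > h.py <<'E'
import numpy as np, cv2
from rig import robot
def K(n):
    c=robot.camera_info(n); f=210/np.tan(np.radians(c['vfov'])/2); return c,f
def cloud(n):
    c,f=K(n)
    if n=='wrist':
        T=np.eye(4); T[:3,:3]=robot.read_tcp_rot(); T[:3,3]=robot.read_position(); T=T@np.array(c['T_tool_cam'])
    else: T=np.linalg.inv(np.array(c['view']))
    im,d=robot.grab_frame(n)
    v,u=np.mgrid[:420,:560]
    P=np.stack([(u-c['cx'])/f*d,(v-c['cy'])/f*d,d],-1)@T[:3,:3].T+T[:3,3]
    P[d==0]=np.nan
    return im,d,P
E
python3 - <<'E'
from h import *
for n in('top','side'):
    print({k:(np.round(v,3).tolist()) for k,v in robot.camera_info(n).items() if not isinstance(v,str)})
    im,d,P=cloud(n); cv2.imwrite(f'pics/{n}0.png',im[...,::-1]); np.save(n+'.npy',P)
    print(n,np.nanmin(P.reshape(-1,3),0),np.nanmax(P.reshape(-1,3),0))
print({k:v for k,v in robot.camera_info('wrist').items()}, robot.read_tcp_rot(), robot.read_t())
E
```

```text
pics
{'vfov': 56.973, 'cx': 274.761, 'cy': 212.295, 'view': [[-0.004, -1.0, 0.014, -0.032], [-0.987, 0.001, -0.158, 0.571], [0.158, -0.015, -0.987, 1.278], [0.0, 0.0, 0.0, 1.0]]}
top [-0.17653038 -1.78759219 -0.77733026] [2.01653904 1.5951612  0.82463748]
{'vfov': 42.339, 'cx': 277.094, 'cy': 200.096, 'view': [[-0.799, -0.602, 0.017, 0.441], [-0.406, 0.518, -0.753, 0.287], [0.444, -0.608, -0.658, 1.293], [0.0, 0.0, 0.0, 1.0]]}
side [-0.25604085 -2.4012581  -0.77949055] [2.14603621 0.80369517 0.72241061]
{'vfov': 71.74702473695383, 'cx': 277.8156431813075, 'cy': 207.39984820602064, 'T_tool_cam': array([[ 7.95090190e-04, -9.57282986e-01, -2.89151609e-01,
         7.88806451e-02],
       [ 9.99999583e-01,  6.31280343e-04,  6.59778195e-04,
         1.41273405e-03],
       [-4.49058714e-04, -2.89152013e-01,  9.57283089e-01,
        -1.57738835e-01],
       [ 0.00000000e+00,  0.00000000e+00,  0.00000000e+00,
         1.00000000e+00]])} [[-9.38092583e-01 -3.46384025e-01 -6.42030059e-04]
 [-3.46384590e-01  9.38091666e-01  1.31952200e-03]
 [ 1.45221706e-04  1.46022312e-03 -9.99998923e-01]] 0.1
```

View pics/top0.png

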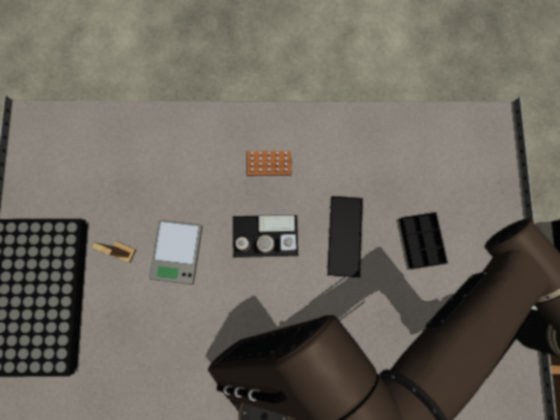

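View pics/side0.png

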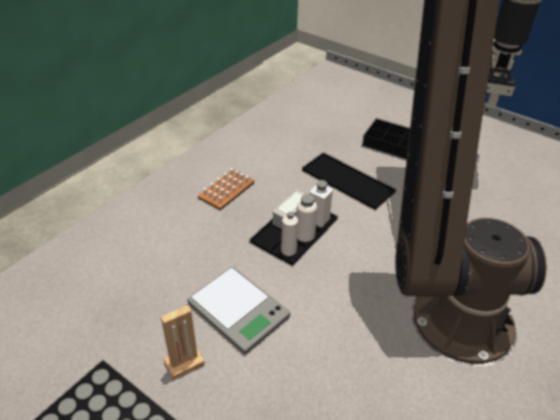

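Top view: slim bottle (242,243), wide (265,243) and square (288,241) are left to right in the pockets. The tin is at (276,224), the scale at (177,243) on the robot's left and the spare tray at (345,236) on its right.

```bash
python3 - <<'E'
from h import *
P=np.load('top.npy'); im=cv2.imread('pics/top0.png').astype(int)
def box(r0,r1,c0,c1): 
    m=np.zeros(P.shape[:2],bool); m[r0:r1,c0:c1]=1; return m
def rep(n,m):
    q=P[m]; q=q[~np.isnan(q[:,0])]; r=cv2.minAreaRect(q[:,:2].astype(np.float32)*1000)
    print(n,len(q),'med',np.median(q,0).round(4),'rect',np.round(r[0],1),np.round(r[1],1),round(r[2],2))
z=P[...,2]; g=im.max(2)
for n,b in dict(slim=box(230,258,232,252),wide=box(230,258,252,277),sq=box(230,258,277,300)).items():
    rep(n+' cap',b&(z>.125)&(z<.15)); rep(n+' sh',b&(z>.10)&(z<.15))
rep('tin',box(208,235,250,300)&(z>.04)&(z<.065))
rep('scale',box(210,292,140,208)&(z>.014)&(z<.04))
rep('pan',box(210,292,140,208)&(z>.02)&(im.min(2)>150))
rep('caddy dark',box(205,265,225,305)&(g<70)&(z<.05))
rep('tray dark',box(185,285,320,370)&(g<60)&(z<.05))
rep('therm',box(230,270,88,140)&(z>.01)); rep('cell',box(205,275,390,450)&(z>.02)); rep('peg',box(140,185,235,300)&(z>.008))
print(np.nanmedian(z[100:140,100:400]))
E
```

```text
slim cap 39 med [0.462  0.074  0.1372] rect [460.5  75.4] [26.4 21.1] 38.87
slim sh 124 med [0.4592 0.0737 0.1221] rect [460.7  73.9] [38.1 35.5] 1.41
wide cap 105 med [ 0.4592 -0.0013  0.1384] rect [459.8  -0.9] [34.4 34.9] 36.62
wide sh 218 med [ 0.4589 -0.001   0.1233] rect [ 4.602e+02 -4.000e-01] [50.4 52.4] 43.44
sq cap 62 med [ 0.4634 -0.0735  0.1385] rect [463.5 -73.5] [24.5 25. ] 45.55
sq sh 225 med [ 0.4621 -0.0734  0.1167] rect [464.  -73.3] [48.5 45.3] 89.78
tin 558 med [ 0.5328 -0.0375  0.0543] rect [532.4 -37.8] [ 54.  117.4] 2.28
scale 2632 med [0.438  0.3055 0.0255] rect [440.6 307. ] [151.3 205. ] 82.84
pan 1426 med [0.4687 0.3029 0.028 ] rect [471.  303.3] [130.4 129.6] 82.76
caddy dark 1292 med [0.4964 0.0438 0.005 ] rect [494.7   0.5] [140.7 222.5] 0.26
tray dark 2498 med [ 0.4896 -0.2802  0.0041] rect [ 492.  -279.7] [118.  278.6] 86.8
therm 486 med [0.4387 0.4765 0.0761] rect [439.8 489.5] [75.4 50. ] 67.58
cell 728 med [ 0.4787 -0.5431  0.0376] rect [ 476.1 -543.1] [180.1 123.4] 8.6
peg 1058 med [ 0.7554 -0.0106  0.0143] rect [759.6  10.2] [116.8 207.6] 6.32
-0.0005528708106476987
```

All sizes match the spec, so the measurements are good. I'll grip along the caddy's x, high above the tin, and take the square bottle (nearest the tray) first.

```bash
cat >> h.py <<'E'
def R(deg,s=1):
    a=np.radians(deg); y=s*np.array([np.cos(a),np.sin(a),0]); z=np.array([0,0,-1.]); return np.column_stack([np.cross(y,z),y,z])
S=1; ZB=.078; UP=.17
HOME={'sq':(.4637,-.0733,.3),'wide':(.460,-.0006,.3),'slim':(.4607,.0742,.3)}
SLOT={'sq':(.584,-.285,-3.2),'wide':(.492,-.280,-3.2),'slim':(.400,-.2746,-3.2)}
def line(x,y,z,a,v): robot.servo_line([x,y,z],R(a,S),speed=v)
def carry(n,A,B,first=False):
    (x,y,a),(X,Y,b)=A[n],B[n]
    line(x,y,UP,a,.35); line(x,y,ZB,a,.15); robot.move_gripper(0.); w=robot.read_grip_width(); f=robot.read_finger_force()
    line(x,y,UP,a,.15); w2=robot.read_grip_width(); line(X,Y,UP,b,.25); line(X,Y,ZB+.001,b,.1)
    robot.move_gripper(.8); line(X,Y,UP,b,.2)
    print(n,'width mm',w*88,w2*88,'f',f,'t',robot.read_t(),'F',robot.read_force())
E
python3 - <<'E'
from h import *
for s in (1,-1):
    for p in [*HOME.values(),*SLOT.values(),(.532,-.038,2),(.471,.303,-7)]:
        q=robot.ik([p[0],p[1],.1],R(p[2],s)); print(s,None if q is None else np.round(q))
E
```

```text
1 [ 15.   9. -34.   0. -47. 165.]
1 [ 25.   8. -36.   0. -47. 156.]
1 [ 33.   8. -35.   0. -47. 147.]
1 None
1 [ -10.   17.  -23.    0.  -50. -173.]
1 [ -11.   10.  -33.    0.  -47. -172.]
1 [ 17.  14. -27.   0. -49. 165.]
1 [ 53.  16. -23.   0. -50. 120.]
-1 [ 15.   9. -34.   0. -47. -15.]
-1 [ 25.   8. -36.   0. -47. -24.]
-1 [ 33.   8. -35.   0. -47. -33.]
-1 [ -9.  24. -12.   0. -54.   6.]
-1 [-10.  17. -23.   0. -50.   7.]
-1 [-11.  10. -33.   0. -47.   8.]
-1 [ 17.  14. -27.   0. -49. -15.]
-1 [ 53.  16. -23.   0. -50. -60.]
```

```bash
sed -i 's/^S=1;/S=-1;/' h.py; python3 - <<'E'
from h import *
x,y,a=HOME['sq']; robot.goto([x,y,.2],R(a,S)); print(robot.read_t())
carry('sq',HOME,SLOT)
im,d,P=cloud('side'); cv2.imwrite('pics/s1.png',im[...,::-1])
E
```

```text
2.2667
sq width mm 48.434357847788554 48.60102260460086 f 29.771645665168762 t 8.1833 F [-0.10375641 -0.20677499 -0.5811637 ]
```

View pics/s1.png

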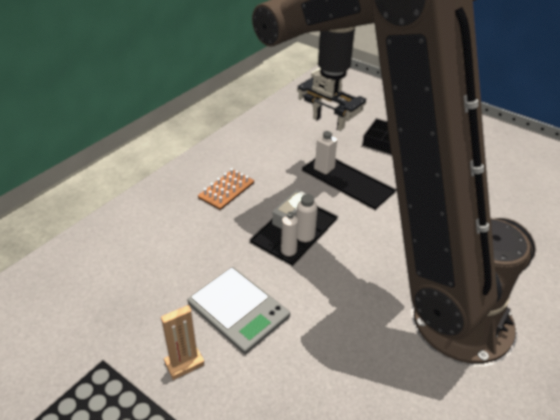

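The square bottle stands at the tray's far end (326,155), and the other two are undisturbed at (290,235) and (306,220). I'll move those next, then remeasure the tin.

```bash
python3 - <<'E'
from h import *
carry('wide',HOME,SLOT); carry('slim',HOME,SLOT)
line(.48,.06,.30,0.3,.35)
im,d,P=cloud('wrist'); cv2.imwrite('pics/w2.png',im[...,::-1])
np.savez('w2.npz',P=P,im=im)
m=(P[...,2]>.045)&(P[...,2]<.065)&(np.abs(P[...,0]-.53)<.06)&(np.abs(P[...,1])<.12)
q=P[m]; print(len(q),np.median(q,0),cv2.minAreaRect(q[:,:2].astype(np.float32)*1000),robot.read_t())
im,d,P=cloud('side'); cv2.imwrite('pics/s2.png',im[...,::-1])
E
```

```text
wide width mm 53.34393623233709 53.03774878850001 f 29.979933144932147 t 14.7333 F [-0.35982434 -0.08897337 -0.39752626]
slim width mm 39.639429814429576 39.62699582083015 f 29.98105225459767 t 22.0083 F [ 0.11008687 -0.8896604  -1.17158388]
3979 [ 0.53303075 -0.04134691  0.05394279] ((533.6331176757812, -37.6846923828125), (54.24216079711914, 119.9761734008789), 1.149842619895935) 23.2583
```

View pics/w2.png

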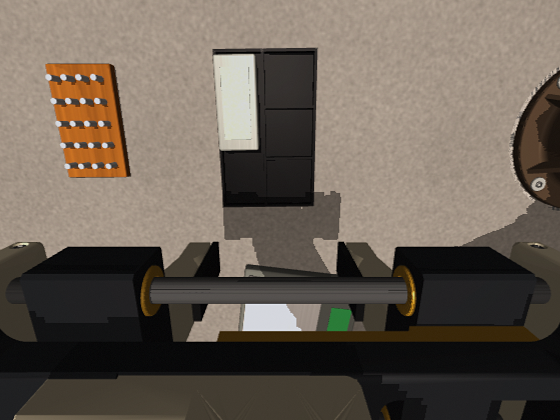

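View pics/s2.png

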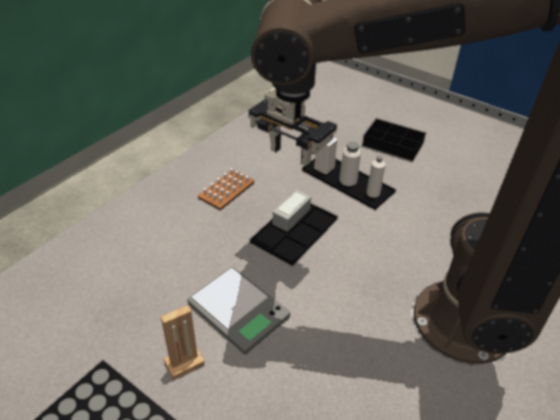

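All three bottles stand on the tray at (326,155), (350,165) and (376,178). The tin is alone in the trough (wrist view, 236,102), and the measured pose agrees with the first one. I'll grip it, lift slightly and check for off-centre mass.

```bash
python3 - <<'E'
from h import *
x,y,a=.5332,-.0378,1.6
robot.move_gripper(1.0); line(x,y,.10,a,.3)
t0=robot.read_ft_torque(); line(x,y,.023,a,.12); robot.move_gripper(0.)
print(robot.read_grip_width()*88,robot.read_finger_force())
line(x,y,.04,a,.05); robot.dwell(.3)
print('F',robot.read_force(),'dM',np.array(robot.read_ft_torque())-t0,robot.read_grip_width()*88,robot.read_t())
im,d,P=cloud('side'); cv2.imwrite('pics/s3.png',cv2.resize(im[120:300,180:420,::-1],None,fx=3,fy=3))
E
```

```text
54.076190631639236 29.99212235212326
F [ 0.4042066  -0.23640661 -3.72456027] dM [-0.10047943  0.02224119  0.00520982] 53.84594633565768 27.025
```

View pics/s3.png

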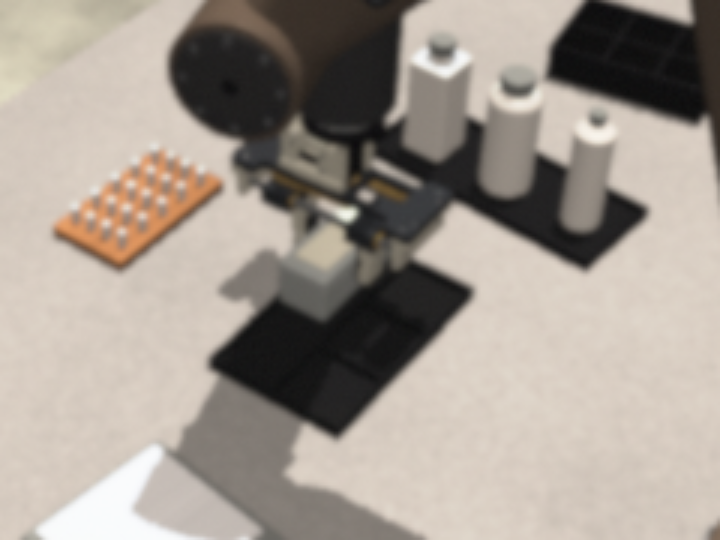

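The weight's moment about x (-0.10 N m at about 3.5 N) puts the tin's mass about 28 mm towards +y from its centre. I'll set it back and regrip over the centre of mass.

```bash
python3 - <<'E'
from h import *
x,y,a=.5332,-.0378,1.6
line(x,y,.0225,a,.05); robot.move_gripper(1.0)
line(x,y,.10,a,.25); line(.48,.06,.30,a,.35)
im,d,P=cloud('wrist')
m=(P[...,2]>.045)&(P[...,2]<.065)&(np.abs(P[...,0]-.53)<.06)&(np.abs(P[...,1])<.12)
q=P[m]; r=cv2.minAreaRect(q[:,:2].astype(np.float32)*1000); print(r, q[:,2].std(), np.polyfit(q[:,1],q[:,2],1))
cx,cy=np.array(r[0])/1000
y2=cy+.028
line(x,y2,.10,a,.3); t0=robot.read_ft_torque();f0=robot.read_force(); line(x,y2,.023,a,.12); robot.move_gripper(0.)
print(robot.read_grip_width()*88)
line(x,y2,.04,a,.05); robot.dwell(.3)
print('dF',np.array(robot.read_force())-f0,'dM',np.array(robot.read_ft_torque())-t0,robot.read_t(),cy,y2)
E
```

```text
((532.5829467773438, -37.495628356933594), (54.29134750366211, 118.92339324951172), 1.5125198364257812) 0.0011407780797305065 [0.00059264 0.05393633]
54.07918938475545
dF [-0.98796474  0.34279233 -3.56615397] dM [ 0.13425555 -0.02444583  0.02065627] 32.7667 -0.0374956283569336 -0.009495628356933596
```

The readings are inconsistent, so I'll average many samples to get past the noise and also check the tilt.

```bash
python3 - <<'E'
from h import *
def s(n=25):
    a=[]
    for _ in range(n): a.append(np.r_[robot.read_force(),robot.read_ft_torque()]); robot.dwell(.02)
    a=np.array(a); return a.mean(0).round(3),a.std(0).round(3)
print(*s(), robot.read_grip_width()*88)
im,d,P=cloud('side'); cv2.imwrite('pics/s4.png',cv2.resize(im[140:260,220:380,::-1],None,fx=4,fy=4))
m=(P[...,2]>.04)&(P[...,2]<.1)&(np.abs(P[...,0]-.533)<.03)&(np.abs(P[...,1]+.0375)<.065)&(im.min(2)>140)
q=P[m]; print(len(q)); 
for lo,hi in((-.1,-.07),(-.07,-.04),(-.04,-.02),(.0,.03)):
    k=(q[:,1]>lo)&(q[:,1]<hi); print(lo,k.sum(),np.median(q[k],0) if k.any() else '')
print(robot.read_t())
E
```

```text
[-2.020e-01 -4.500e-02 -3.603e+00  1.240e-01  1.030e-01 -3.000e-03] [0.512 0.396 0.54  0.031 0.029 0.025] 54.23356627679513
92
-0.1 11 [ 0.54616988 -0.07786423  0.06966575]
-0.07 14 [ 0.54327829 -0.04492284  0.06996391]
-0.04 10 [ 0.54556599 -0.03731886  0.07073167]
0.0 17 [0.52499178 0.00278018 0.07133508]
33.2333
```

View pics/s4.png

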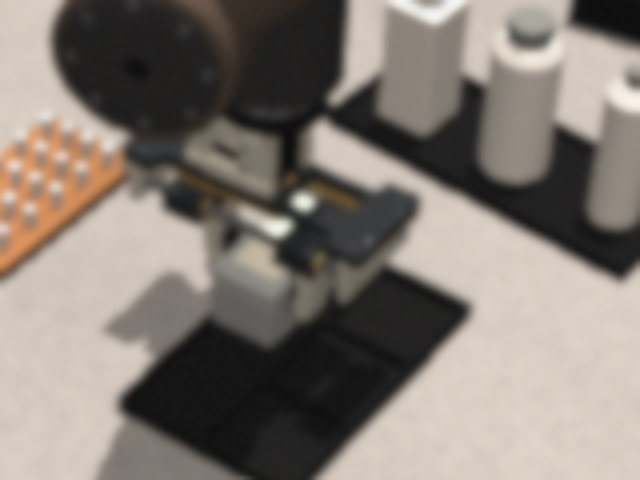

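The tin is held level: its top is at 70–71 mm along its length, as expected, with no slip. The centre of mass is evidently not far off, so this grip will do. I'll place it, allowing for the 28 mm grip offset.

```bash
python3 - <<'E'
from h import *
x,y,a=.5332,-.0095,1.6; b=-7.2
X,Y=.471-.028*np.sin(np.radians(b)),.3033+.028*np.cos(np.radians(b))
line(x,y,.10,a,.1); line(X,Y,.10,b,.18); line(X,Y,.06,b,.1); line(X,Y,.0475,b,.04)
print('F',robot.read_force()); robot.move_gripper(1.0); robot.dwell(.2); line(X,Y,.14,b,.15)
line(.46,.25,.30,b,.3); line(.43,.42,.33,b,.3)
im,d,P=cloud('wrist'); cv2.imwrite('pics/w5.png',im[...,::-1])
m=(P[...,2]>.07)&(P[...,2]<.09)&(np.abs(P[...,0]-.471)<.1)&(np.abs(P[...,1]-.3)<.1)
q=P[m]; print(np.median(q,0),cv2.minAreaRect(q[:,:2].astype(np.float32)*1000))
A=np.c_[q[:,:2],np.ones(len(q))]; print('tilt',np.linalg.lstsq(A,q[:,2],rcond=None)[0])
m=(P[...,2]>.024)&(P[...,2]<.035)&(np.abs(P[...,0]-.471)<.12)&(np.abs(P[...,1]-.3)<.12)&(im.min(2)>110)
q=P[m]; print('pan',len(q),cv2.minAreaRect(q[:,:2].astype(np.float32)*1000),robot.read_t())
E
```

```text
F [ 0.11668699 -0.13229839 -2.48247824]
[0.46903678 0.29974226 0.07797568] ((469.99847412109375, 303.21484375), (118.39580535888672, 54.27608871459961), 82.43146514892578)
tilt [ 0.00603724 -0.00063991  0.07526047]
pan 4260 ((443.020263671875, 309.9258728027344), (136.53408813476562, 191.6144561767578), 83.46502685546875) 40.3333
```

View pics/w5.png

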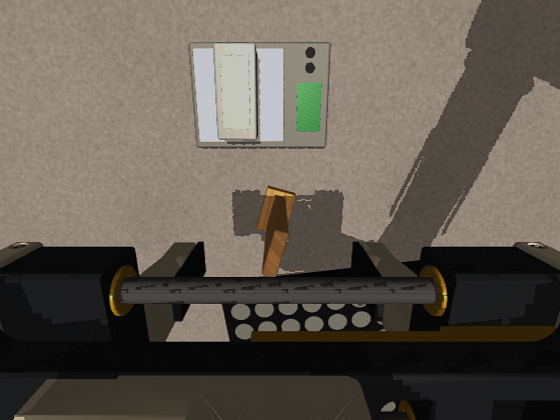

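The tin lies flat at (0.470, 0.303), within about 1 mm of the pan's centre, and the thermometer is untouched. Now the bottles go back: slim, wide, then square.

```bash
python3 - <<'E'
from h import *
line(.47,-.12,.30,-3.2,.4)
im,d,P=cloud('wrist')
for n,(x,y,a) in SLOT.items():
    m=(P[...,2]>.127)&(P[...,2]<.15)&(np.hypot(P[...,0]-x,P[...,1]-y)<.035)
    q=P[m]; r=cv2.minAreaRect(q[:,:2].astype(np.float32)*1000); print(n,len(q),np.round(r[0],1),np.round(r[1],1))
    c=np.array(r[0])/1000
    if len(q)<50 or np.hypot(*(c-[x,y]))>.008: raise SystemExit('check')
robot.move_gripper(.8)
for n in('slim','wide','sq'):
    carry(n,SLOT,HOME)
line(.46,-.15,.30,0,.3); robot.goto([.234,-.633,.25],R(0,S) if robot.ik([.234,-.633,.25],R(0,S)) is not None else robot.read_tcp_rot())
print(robot.read_t())
for n in('top','side'):
    im,d,P=cloud(n); cv2.imwrite(f'pics/{n}9.png',im[...,::-1]); np.save(n+'9.npy',P)
E
```

```text
sq 827 [ 583.3 -284.7] [27.6 26.9]
wide 1236 [ 491.5 -279.1] [35.2 34.9]
slim 334 [ 400.5 -274. ] [17.1 17. ]
slim width mm 39.89997798643156 40.11747279605453 f 29.990747109914082 t 49.325 F [-0.16140975  0.14408217 -0.5517652 ]
wide width mm 53.11225951805173 53.40193766866277 f 30.00081163365394 t 55.9583 F [ 0.01824993 -0.22816505 -0.31990092]
sq width mm 48.11507456252962 47.995067717260525 f 29.90596354007721 t 62.4417 F [-0.36542675 -0.97633871  0.02830542]
65.025
```

```bash
python3 - <<'E'
import cv2
im=cv2.imread('pics/side9.png'); t=cv2.imread('pics/top9.png')
cv2.imwrite('pics/fin.png',cv2.vconcat([cv2.resize(im[130:390,130:450],(640,520))[:300+0],cv2.resize(t[130:290,80:460],(640,270))]))
E
```

```text
(no output)
```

View pics/fin.png

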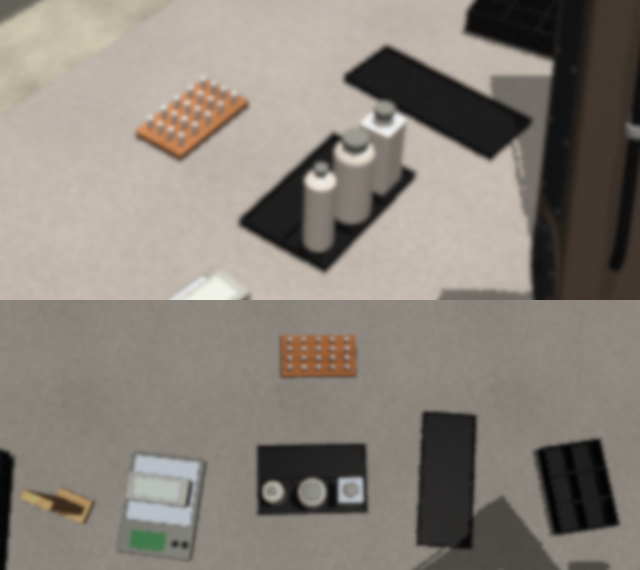

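All three bottles stand in their pockets (273,491), (312,491) and (350,489), with the tin on the pan at (160,490). I'll check the heights, then hand in.

```bash
python3 - <<'E'
from h import *
P=np.load('top9.npy'); ok=True
for n,(x,y,a) in HOME.items():
    q=P[(P[...,2]>.127)&(P[...,2]<.16)&(np.hypot(P[...,0]-x,P[...,1]-y)<.03)]
    c=cv2.minAreaRect(q[:,:2].astype(np.float32)*1000)[0]; z=np.median(q[:,2]); print(n,c,z); ok&=abs(z-.138)<.004 and np.hypot(c[0]-1000*x,c[1]-1000*y)<6
if ok: print(robot.job_done())
E
```

```text
sq (462.0502014160156, -73.51264953613281) 0.13904866072595556
wide (458.9962158203125, 0.3223896026611328) 0.13819886456783892
slim (459.5849914550781, 74.20545959472656) 0.13859990002326972
the job is handed in; nothing more can be done
None
```

The job is handed in at about 65 s of the 144 s allowed: all three bottles stand back in their own caddy pockets and the tin lies flat, about 1 mm off the centre of the scale's pan. In the last pictures the thermometer, cell tray and peg board looked untouched.

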